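# Free the stuck liner pot and set it on the kiln shelf

### The job

The tall cream liner pot is stuck inside the terracotta pot, because its two side ears have turned under the notched lip. Take the liner by its rim, twist it until its ears line up with the notches and pull it straight out, leaving the terracotta pot standing on the table about where it is. Then set the liner down gently, upright and squarely within the white disc on the kiln shelf, let go and back off, without disturbing the other pots.

Things in the scene. Friction and masses are not known exactly. Their poses are not given: they have to be found in the camera images.
- inner_mid (a point): The liner: cream straight round pot, 84 outside diameter, 120 tall, wall 8, 0.4 kg. Point on its axis half-way up (60 below the rim); z up. Two ears at its +x and -x sides, 16 wide, reaching 52 from the axis, 50 to 64 above its underside; a brown stripe on the rim over each. At first it stands on the terracotta pot's floor, ears hidden 4 below the lip, rim 40 above it, and turns freely either way.
- outer: Terracotta pot, 136 diameter, 90 tall, 1.2 kg, loose. Origin: centre of underside, z up. Floor 10 thick. Inward lip at the top, 12 thick, with a round mouth 93 wide and two notches 30 wide at its +x and -x sides, reaching 60 from the axis, each marked by a cream stripe. The liner comes out only with its x along this x, either way round, within 0.1 rad; else the pot lifts along.
- setter: White flat disc, 120 diameter, 6 thick, fixed on the kiln shelf at one of its four places: where the liner goes. Origin at the centre of its underside; its top is 6 above.
- shelf: Kiln shelf: sand-coloured square slab 270 x 270, fixed; top 30 above the table. Origin at the table under its centre. Its four places are 68 either side of the centre along its x and y: three hold a pot, one the white disc.
- pot_a: Bystander on the kiln shelf: cream cup, 74 diameter, 70 tall. Origin at the centre of its underside.
- pot_b: Bystander on the kiln shelf: brown cup, 72 diameter, 62 tall. Origin at the centre of its underside.
- pot_c: Bystander on the kiln shelf: cream cup, 76 diameter, 54 tall. Origin at the centre of its underside.
- bowl: Bystander on the table: brown bowl, 100 diameter, 42 tall. Origin at the centre of its underside.
- mug: Bystander on the table: cream mug, 80 diameter, 85 tall, handle at its +y. Origin at the centre of its underside.
- square_cup: Bystander on the table: cream square cup, 75 x 75, 80 tall. Origin at the centre of its underside.
Things that resemble listed ones, but are neither listed nor needed, are in the scene too. What is shaped like the part that bears inner_mid but black or yellow is not meant. Several things have the shape of the outer; the one meant has the colours described above.

How it is judged:
By the outcome, as a careful person would: the job done as asked, in the order asked, and still so for the second after the job is handed in, with the robot touching nothing.
It also fails if it takes over 56 s, if anything falls off the work surface, if the arm or the gripper's body presses on something with over 40 N, if the wrist force passes 120 N, or if a joint passes its speed limit or range.

### The arm

A 6-joint arm with a two-finger parallel gripper is mounted at the origin on the work surface. World frame = base frame: x ahead of the robot, y to its left, z up, the work surface at z = 0. Lengths are in m, angles in degrees, forces in N, time in s.
With the tool pointing down it reaches from about 0.25 to 0.725 m from the base axis. Payload 9.7 kg.
Tool frame: the origin (TCP) lies at the very end of the fingers, on their centre line; the grasp point (between the pads) lies 19 mm behind it; z points along the fingers, y is the direction in which the jaws open and shut (so a half turn about z gives the same grasp; the last joint's range is limited). The gripper opens to 85 mm and grips with 20 to 120 N. Pads are 22 mm wide; open, the fingers measure 114 mm over their backs; the gripper's body (76 mm by 85 mm) begins 54 mm behind the grasp point. The pads swing forward as they close: fully open they stand 13 mm farther back than shut.
Start: joints at [-63.885, 4.979, 10.078, 95.1, 0, 90], TCP at [0.242, -0.494, 0.231] pointing down, gripper open.
Joint ranges: [-179.16, 179.16], [-48.56, 103.87], [-65.8, 70.77], [-126.05, 130.52], [-82.76, 87.17], [-180, 180]. Speed limits (degrees/s): [127.2, 127.2, 147.25, 180, 180, 180].

### API

Orientations are given as [roll, pitch, yaw] about the fixed x, y, z axes, in that order (R = Rz(yaw) Ry(pitch) Rx(roll)).
In Python, from workcell import bot gives the robot as it stands.
- The arm moves only by the shell command python3 -m pendant 'ROWS' [FORCE]. ROWS is JSON, a list that holds one entry, the list of rows, each a list of 7 numbers: the shift along the tool's x, y, z in cm, then the turn, a rotation vector about the tool's x, y, z in rad, then the opening in per cent of the stroke, from 0 (shut) to 100 (fully open). In form: [[[dx, dy, dz, ax, ay, az, gripper], ...]]. A call has 1 to 5 rows; each row shifts and turns the pose as measured when the row begins, along the tool's axes as they then stand; what a row does not reach is not made up. A row lasts 1/12 s, in which the tool goes at most 41.7 mm and 7.16 degrees, less where a joint would pass 70% of its speed; a pose out of reach is approached as far as the arm can. A call with a gripper value outside its range is refused whole. The fingers move at their own pace and stop on an object; FORCE is the grip in N (left out, the last holds). Time passes only in rows, so rows that do not move let the fingers close. It gives the time, the measured TCP pose, the force and the opening at its end, in the units of the state.
- bot.get_obs(): the state, without advancing time (a new reading comes with each control period).
- bot.camera(name): name is "side" or "top" or "wrist"; returns the picture (384x512x3 uint8, red, green, blue); there is no depth.
- bot.get_calibration(name): a dict with "intrinsics" (3x3 intrinsics, pixels), "pose" (4x4, takes a point from camera to world coordinates); the wrist camera has in their place "T_tool_cam" (4x4, takes a point from camera to tool coordinates, whose origin is the TCP and whose axes are the flange's). Camera axes: x right, y down, z forward; pixel columns grow to the right and rows downward; lengths in m; the calibration is good to about 2 mm. A picture is of the moment at which its call begins: read the wrist's pose just before it. get_calibration takes no time and is no camera call.
- bot.job_done(): hands the job in, once; it reports no verdict.
Trained networks look in the newest picture that a camera, given by its name, has taken for a name from the list of things; names that differ only in an ending like _2 or _b are one class to them, and where a whole thing is asked for, a point or a joint stands for the part that bears it (a point fixed in the world has none). Each returns a list of dicts, best first, with "confidence" (0 to 1); they miss things now and then, are a little off and sometimes report something else, mostly with a low value. They report only what shows in the picture. A call takes as long as a camera call. They do not tell look-alikes from the thing itself.
- bot.masks_of(camera, thing): "pixels" (384x512 bool, what is visible of it) and "extent" ([left, top, right, bottom] in pixels, round what is visible of it).
- bot.mark_of(camera, thing): "uv" ([column, row] in pixels: a listed point, or the origin of a listed thing).
The state is a dict: "time": time; "q": joint angles; "qd": joint speeds; "joint_efforts": joint torques, N m; "ee_pos": TCP position; "tcp_rot": TCP orientation; "wrist_force": force on the tool from outside, world axes, zero at the start; "torque": the same for the moment, N m; "opening": finger opening in m.
Only numpy, scipy, OpenCV 4.12 (cv2) and the standard library are available. Lean on these libraries where they do the work, as an engineer would, in place of code of your own. Each camera call takes 0.05 s, during which the arm holds its last target. There are 200 camera calls.

## Working session

There is one attempt and no reset: what is moved stays moved. The work goes in short steps, Python scripts to look and compute and a shell command to move; the robot and the scene stay as the last step left them, time stands still between calls to the robot, and variables do not carry over. Pictures are saved under pics/ and viewed, about 8 in all and at most 12, crops included, and the job is handed in when it is done.

```bash
ls; mkdir -p pics; cat > h.py <<'E'
import numpy as np, cv2
from workcell import bot
from scipy.spatial.transform import Rotation as R
def cam(n):
    c=bot.get_calibration(n); K=np.array(c["intrinsics"])
    if n=="wrist":
        o=bot.get_obs(); T=np.eye(4); r=np.array(o["tcp_rot"]); 
        T[:3,:3]=R.from_euler("xyz",r,degrees=True).as_matrix() if r.size==3 else r
        T[:3,3]=o["ee_pos"]; return K,T@np.array(c["T_tool_cam"])
    return K,np.array(c["pose"])
def ray(K,P,uv):
    d=P[:3,:3]@np.linalg.solve(K,[uv[0],uv[1],1.]); return P[:3,3],d/np.linalg.norm(d)
def onz(K,P,uv,z):
    o,d=ray(K,P,uv); return o+d*(z-o[2])/d[2]
def tri(rays):
    A=np.zeros((3,3));b=np.zeros(3)
    for o,d in rays:
        M=np.eye(3)-np.outer(d,d);A+=M;b+=M@o
    return np.linalg.solve(A,b)
def proj(K,P,X):
    X=np.atleast_2d(X); c=(X-P[:3,3])@P[:3,:3]; p=c@K.T; return p[:,:2]/p[:,2:]
def save(img,name,box=None,s=1):
    if box: img=img[box[1]:box[3],box[0]:box[2]]
    cv2.imwrite("pics/"+name,cv2.resize(img[:,:,::-1],None,fx=s,fy=s,interpolation=cv2.INTER_CUBIC))
E
python3 - <<'E'
from h import *
o=bot.get_obs(); print(o)
ims=[]
names=["inner_mid","outer","setter","shelf","pot_a","bowl","mug","square_cup"]
for n in ["top","side"]:
    im=bot.camera(n); save(im,n+"0.png",s=1.5); K,P=cam(n); print(n,P[:3,3].round(3))
    for t in names:
        for m in bot.mark_of(n,t)[:4]:
            z={"inner_mid":.07}.get(t,0.03 if t in("setter","pot_a") else 0)
            print(t,round(m["confidence"],2),np.round(m["uv"],1),onz(K,P,m["uv"],z).round(3))
E
```

```text
pics
{'time': 0.0, 'q': array([-6.38826390e+01,  5.01042380e+00,  1.00341348e+01,  9.51009969e+01,
        4.73048265e-04,  8.99988119e+01]), 'qd': array([-0.05513782, -0.02630333,  0.02466475, -0.07060473, -0.00819653,
       -0.01579626]), 'joint_efforts': array([-4.03645909e-04, -5.20392895e+01,  4.64805222e+01,  1.63986871e-02,
        7.50420440e-06, -5.13720693e-06]), 'ee_pos': array([ 0.24201135, -0.49362263,  0.23058671]), 'tcp_rot': array([-1.79922714e+02, -4.74650468e-04,  2.61185485e+01]), 'wrist_force': array([ 0.06386954, -0.03051283, -0.49221803]), 'torque': array([-0.02691524,  0.0037591 , -0.01462502]), 'opening': 0.08566298560957167}
top [0.343 0.    1.728]
inner_mid 0.64 [212.9 246.2] [0.384 0.153 0.07 ]
inner_mid 0.6 [194.6 203.7] [0.548 0.222 0.07 ]
outer 0.87 [200.5 209.5] [0.532 0.208 0.   ]
setter 0.91 [282.6 188.2] [ 0.606 -0.121  0.03 ]
shelf 0.86 [301.  210.5] [ 0.519 -0.194  0.   ]
pot_a 0.79 [319.4 191.8] [ 0.589 -0.267  0.03 ]
pot_a 0.67 [316.4 223.5] [ 0.463 -0.249  0.03 ]
pot_a 0.63 [283.2 226.4] [ 0.455 -0.119  0.03 ]
pot_a 0.39 [386.  213.2] [ 0.497 -0.526  0.03 ]
bowl 0.78 [254. 152.] [ 0.763 -0.012  0.   ]
square_cup 0.66 [387.  211.9] [ 0.505 -0.539  0.   ]
side [-0.196  0.718  1.07 ]
inner_mid 0.86 [266.  267.4] [0.382 0.161 0.07 ]
inner_mid 0.81 [184.1 214.4] [0.704 0.198 0.07 ]
inner_mid 0.56 [153.4 338.3] [0.415 0.505 0.07 ]
outer 0.68 [218.6 260.4] [0.539 0.204 0.   ]
outer 0.61 [141.6 264.2] [0.687 0.377 0.   ]
setter 0.86 [281.  191.7] [ 0.6  -0.12  0.03]
shelf 0.61 [216.3 241.7] [0.601 0.162 0.   ]
pot_a 0.78 [339.6 194.4] [ 0.456 -0.248  0.03 ]
pot_a 0.78 [310.3 212.1] [ 0.467 -0.117  0.03 ]
pot_a 0.73 [309.  171.4] [ 0.606 -0.265  0.03 ]
bowl 0.68 [227.1 188.5] [ 0.765 -0.023  0.   ]
mug 0.66 [154.5 342. ] [0.447 0.494 0.   ]
square_cup 0.52 [376.3 155.7] [ 0.516 -0.539  0.   ]
```

View pics/top0.png

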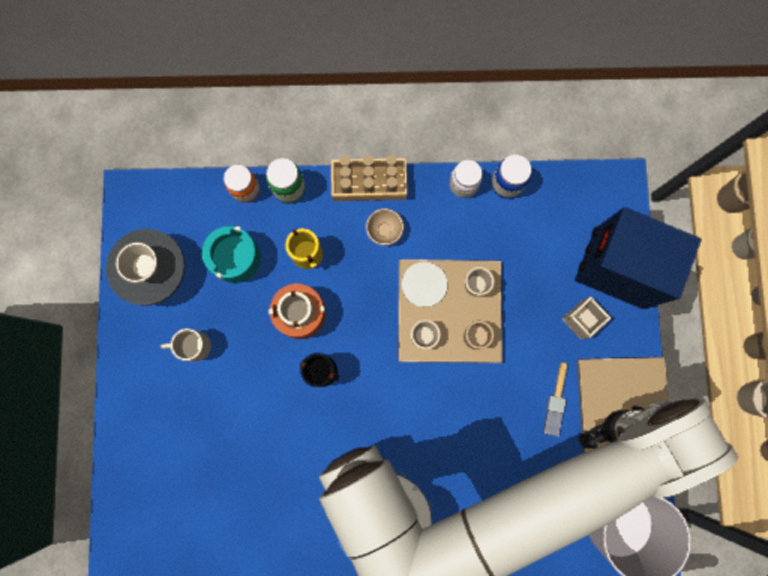

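View pics/side0.png

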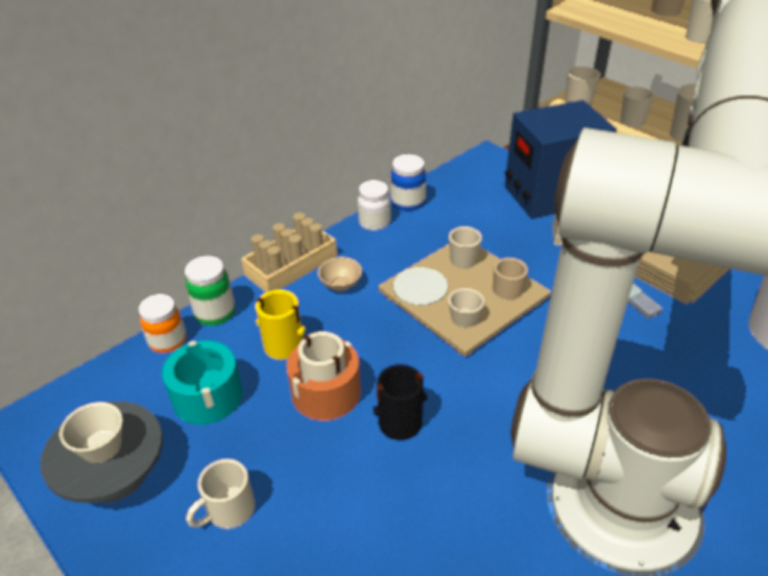

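The top view shows the terracotta pot with the cream liner at about (297,310) and the white disc at (424,284). The look-alikes are the black and yellow liners at (318,370) and (303,248), and the teal pot at (229,253). In the side view the liner's rim stripes are near (335,365). Next I'll move above the pot.

```bash
cat >> h.py <<'E'
def plan(target,yaw=None):
    "tool-axis shift (cm) and turn (rad) to reach a world TCP target, tool vertical at yaw (deg)"
    o=bot.get_obs(); Rt=R.from_euler("xyz",o["tcp_rot"],degrees=True)
    d=Rt.inv().apply(np.array(target)-o["ee_pos"])*100
    y=o["tcp_rot"][2] if yaw is None else yaw
    w=(Rt.inv()*R.from_euler("xyz",[180,0,y],degrees=True)).as_rotvec()
    print("t",round(o["time"],2),"pos",o["ee_pos"].round(4),"rpy",o["tcp_rot"].round(2),"open",round(o["opening"],4),"F",o["wrist_force"].round(1),"| shift",d.round(2),"turn",w.round(3))
E
python3 - <<'E'
from h import *
print(bot.get_calibration("wrist"))
plan([.47,.18,.30]); plan([.52,.2,.30])
E
```

```text
{'intrinsics': array([[307.93554203,   0.        , 249.41130632],
       [  0.        , 307.93554203, 190.84611187],
       [  0.        ,   0.        ,   1.        ]]), 'T_tool_cam': array([[ 7.60810186e-05, -9.50331400e-01, -3.11239818e-01,
         8.15508100e-02],
       [ 9.99999837e-01, -1.04034680e-04,  5.62101695e-04,
        -2.75522708e-04],
       [-5.66562625e-04, -3.11239810e-01,  9.50331237e-01,
        -1.42449151e-01],
       [ 0.00000000e+00,  0.00000000e+00,  0.00000000e+00,
         1.00000000e+00]])}
t 0.9 pos [ 0.2421 -0.4939  0.2313] rpy [180.     0.    26.11] open 0.0856 F [-0.5  0.2 -0.7] | shift [ 50.12 -50.48  -6.87] turn [0. 0. 0.]
t 0.9 pos [ 0.2421 -0.4939  0.2313] rpy [180.     0.    26.11] open 0.0856 F [-0.5  0.2 -0.7] | shift [ 55.49 -50.07  -6.87] turn [0. 0. 0.]
```

```bash
for i in 1; do python3 -m pendant '[[[2.9,-2.6,-0.8,0,0,0,100],[2.9,-2.6,-0.8,0,0,0,100],[2.9,-2.6,-0.8,0,0,0,100],[2.9,-2.6,-0.8,0,0,0,100],[2.9,-2.6,-0.8,0,0,0,100]]]'
python3 -m pendant '[[[2.9,-2.6,-0.8,0,0,0,60],[2.9,-2.6,-0.8,0,0,0,60],[2.9,-2.6,-0.8,0,0,0,60],[2.9,-2.6,-0.8,0,0,0,60],[2.9,-2.6,-0.8,0,0,0,60]]]'
python3 -m pendant '[[[2.9,-2.6,-0.4,0,0,0,60],[2.9,-2.6,-0.4,0,0,0,60],[2.9,-2.6,-0.4,0,0,0,60],[2.9,-2.6,0,0,0,0,60],[2.9,-2.6,0,0,0,0,60]]]'; done
python3 -c "
from h import *
plan([.53,.205,.28],20)"
```

```text
time: 1.32
ee_pos: [0.3144, -0.3121, 0.2679]
tcp_rot: [-179.7, 0.1, 25.5]
wrist_force: [1.3, -0.7, 0.1]
opening: 0.0854
time: 1.73
ee_pos: [0.39, -0.1235, 0.3114]
tcp_rot: [-179.8, -0.0, 25.4]
wrist_force: [0.2, -0.7, -0.1]
opening: 0.0513
time: 2.15
ee_pos: [0.4666, 0.0665, 0.3283]
tcp_rot: [180.0, -0.4, 25.4]
wrist_force: [0.0, -1.8, -0.3]
opening: 0.0513
t 2.15 pos [0.4666 0.0665 0.3283] rpy [179.97  -0.42  25.4 ] open 0.0513 F [ 0.  -1.8 -0.3] | shift [11.63 -9.79  4.91] turn [ 0.    -0.007  0.094]
```

```bash
python3 -m pendant '[[[2.7,-2.4,0,0,0,0,60],[2.7,-2.4,0.5,0,0,0.03,60],[2.7,-2.4,1,0,0,0.03,60],[2.7,-2.4,1,0,0,0.03,60],[0.8,-0.5,1,0,0,0,60]]]'
python3 -m pendant '[[[0,0,0,0,0,0,60],[0,0,0,0,0,0,60]]]'
python3 - <<'E'
from h import *
plan([.53,.205,.28],20)
K,P=cam("wrist"); im=bot.camera("wrist"); save(im,"w1.png",s=1.5)
np.savez("w1.npz",K=K,P=P,im=im)
for t in ["inner_mid","outer"]:
    for m in bot.mark_of("wrist",t): print(t,m["confidence"],m["uv"],onz(K,P,m["uv"],.07 if t!="outer" else 0).round(4))
    for m in bot.masks_of("wrist",t): print(t,m["confidence"],m["extent"])
E
```

```text
time: 2.57
ee_pos: [0.5372, 0.2127, 0.2949]
tcp_rot: [-179.6, -0.7, 21.6]
wrist_force: [-0.1, -0.7, -0.1]
opening: 0.0515
time: 2.73
ee_pos: [0.5374, 0.2145, 0.2914]
tcp_rot: [-179.6, -0.4, 21.8]
wrist_force: [-0.1, -1.1, 1.0]
opening: 0.0514
t 2.73 pos [0.5374 0.2145 0.2914] rpy [-179.64   -0.45   21.75] open 0.0514 F [-0.1 -1.1  1. ] | shift [-1.05  0.62  1.13] turn [-0.006 -0.008  0.031]
inner_mid 0.96 [326.7, 34.5] [0.6971 0.1911 0.07  ]
inner_mid 0.91 [254.5, 160.1] [0.542  0.2114 0.07  ]
inner_mid 0.76 [247.1, 274.7] [0.3912 0.1612 0.07  ]
inner_mid 0.69 [212.7, 122.9, 294.9, 212.7]
inner_mid 0.62 [215.4, 231.3, 282.5, 332.4]
outer 0.55 [50.1, 131.2] [0.4602 0.4863 0.    ]
outer 0.71 [197.2, 106.3, 317.1, 219.0]
outer 0.7 [96.3, 0.0, 222.5, 42.6]
outer 0.56 [457.7, 13.5, 512.0, 100.9]
```

View pics/w1.png

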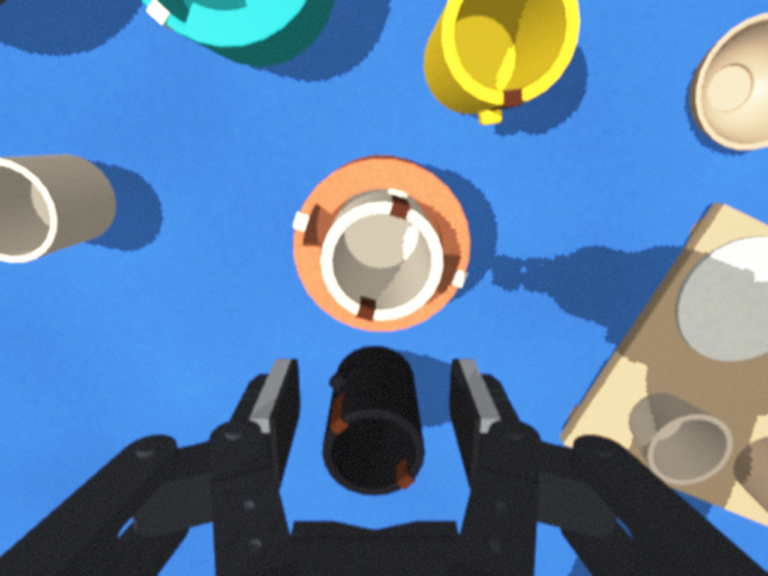

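The wrist view shows the liner rim centred near (382,258), its brown stripes at (399,207) and (367,308), and the pot's notch stripes at (301,222) and (460,278). That is roughly a quarter turn out.

```bash
python3 - <<'E'
from h import *
d=np.load("w1.npz");K,P=d["K"],d["P"]
a=[onz(K,P,np.array(u)/1.5,.13) for u in [(399,207),(367,308)]]
b=[onz(K,P,np.array(u)/1.5,.09) for u in [(301,222),(460,278)]]
for n,(p,q) in (("liner",a),("pot",b)):
    v=p-q; print(n,"centre",((p+q)/2).round(4),"len",np.linalg.norm(v).round(4),"yaw",np.degrees(np.arctan2(v[1],v[0])).round(1))
# height: liner mid & rim from other views
Ks,Ps=cam("side");Kt,Pt=cam("top")
bot.camera("side")
for m in bot.mark_of("side","inner_mid"): 
    X=tri([ray(K,P,(254.5,160.1)),ray(Ks,Ps,m["uv"])]); print(m["confidence"],np.round(m["uv"]),X.round(4))
for m in bot.mark_of("side","setter"):print("setter",m["uv"],X.round(4))
us=m["uv"]; im=bot.camera("top")
for m in bot.mark_of("top","setter"):print(m["uv"],tri([ray(Kt,Pt,m["uv"]),ray(Ks,Ps,us)]).round(4))
E
```

```text
liner centre [0.5415 0.2114 0.13  ] len 0.0738 yaw 5.0
pot centre [0.5384 0.2101 0.09  ] len 0.1292 yaw 92.0
0.96 [267. 271.] [ 0.48    0.145  -0.0745]
0.74 [186. 213.] [0.5767 0.2426 0.2082]
0.63 [217. 244.] [0.5404 0.2079 0.0712]
setter [277.6, 191.0] [0.5404 0.2079 0.0712]
[282.9, 190.5] [ 0.6027 -0.1172  0.032 ]
```

```bash
python3 -m pendant '[[[0,0,0,0,0,0.11,40],[0,0,0,0,0,0.11,40],[0,0,0,0,0,0.11,40],[0,0,0,0,0,0.11,40],[0,0,0,0,0,0.11,40]]]' >/dev/null
python3 -m pendant '[[[0,0,0,0,0,0.11,40],[0,0,0,0,0,0.11,40],[0,0,0,0,0,0.05,40],[0,0,0,0,0,0,40]]]' >/dev/null
python3 -c "
from h import *
plan([.527,.175,.16],-22)"
```

```text
t 3.98 pos [ 0.561  -0.0095  0.2931] rpy [-170.1     3.5    -5.92] open 0.034 F [0.5 0.4 0.9] | shift [ -4.47 -15.39  16.5 ] turn [-0.163  0.085  0.275]
```

```bash
python3 -m pendant '[[[0,0,0,0,0,0,40],[0,0,0,0,0,0,40]]]' ;python3 -c "
from h import *
print(bot.get_obs()['q'].round(1),bot.get_obs()['qd'].round(1))
plan([.527,.175,.25],-22)"
```

```text
time: 4.15
ee_pos: [0.5611, -0.0104, 0.2931]
tcp_rot: [-170.1, 3.5, -6.0]
wrist_force: [-0.3, -0.5, 0.3]
opening: 0.034
[ -6.1  11.8  24.1 105.8   9.9 179.9] [ 0.1 -0.1 -0.  -0.1  0.   0. ]
t 4.15 pos [ 0.5611 -0.0104  0.2931] rpy [-170.11    3.49   -6.01] open 0.034 F [-0.3 -0.5  0.3] | shift [ -5.06 -17.02   7.66] turn [-0.163  0.084  0.273]
```

The last joint hit its range: here yaw = q1 − q6 + 180, so usable yaws at the pot run upward from about 22°. I'll start from yaw 50 and twist to about 137.

```bash
python3 -m pendant '[[[0,0,0,-0.04,0.02,-0.08,40],[0,0,0,-0.04,0.02,-0.1,40],[0,0,0,-0.04,0.02,-0.1,40],[0,0,0,-0.04,0.02,-0.1,40],[0,0,0,0,0,-0.1,40]]]' >/dev/null
python3 -m pendant '[[[0,0,0,0,0,-0.11,40],[0,0,0,0,0,-0.11,40],[0,0,0,0,0,-0.11,40],[0,0,0,0,0,-0.11,40],[0,0,0,0,0,0,40]]]' >/dev/null
python3 -c "
from h import *
print(bot.get_obs()['q'].round(1))
plan([.570,.186,.24],50)"
```

```text
[ -0.2   5.   17.2  98.9   1.1 129.7]
t 4.98 pos [0.561  0.0029 0.2951] rpy [178.11  -2.97  50.11] open 0.0342 F [ 0.7  0.2 -0.7] | shift [ 14.32 -11.25   5.89] turn [ 0.033 -0.052  0.001]
```

```bash
python3 -m pendant '[[[2.9,-2.3,0,0.016,-0.026,0,40],[2.9,-2.3,0,0.016,-0.026,0,40],[2.9,-2.3,1,0,0,0,40],[2.9,-2.3,1.5,0,0,0,40],[2.7,-2.1,1.5,0,0,0,40]]]' >/dev/null
python3 -m pendant '[[[0,0,0,0,0,0,40],[0,0,0,0,0,0,40]]]' >/dev/null
python3 - <<'E'
from h import *
K,P=cam("wrist"); im=bot.camera("wrist"); save(im,"w2.png",s=1.5)
np.savez("w2.npz",K=K,P=P,im=im)
plan([.570,.186,.24],50)
E
```

```text
t 5.62 pos [0.5657 0.1986 0.2551] rpy [179.82   0.    48.97] open 0.0341 F [-0.2  0.4 -0.6] | shift [-0.67  1.15  1.52] turn [ 0.003  0.    -0.018]
```

View pics/w2.png

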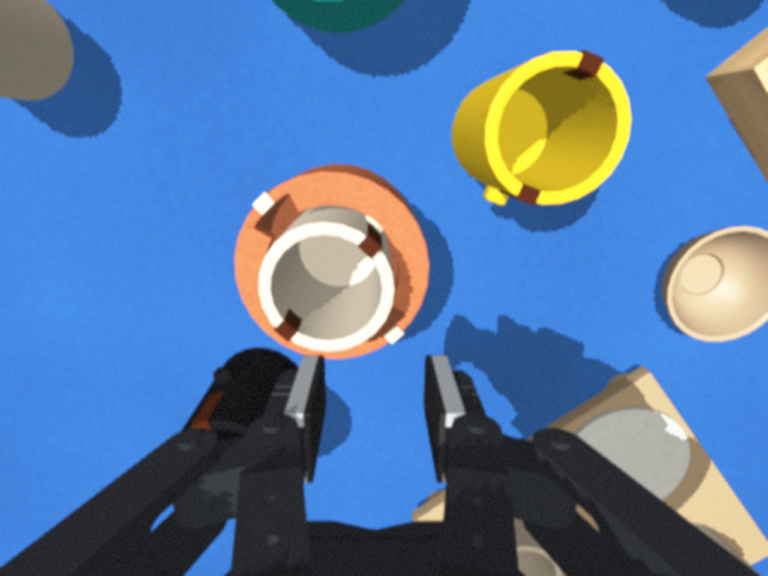

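The rim spans x 259–394 and y 221–353. The liner stripes are at (371,242) and (289,324), the pot stripes at (263,204) and (394,335).

```bash
python3 - <<'E'
from h import *
d=np.load("w2.npz");K,P=d["K"],d["P"]; e=np.load("w1.npz");K1,P1=e["K"],e["P"]
f=lambda u:np.array(u)/1.5
L2=[(371,242),(289,324)];L1=[(399,207),(367,308)];O2=[(263,204),(394,335)];O1=[(301,222),(460,278)]
for n,A,B,z in(("liner",L1,L2,.13),("pot",O1,O2,.09)):
    X=[tri([ray(K1,P1,f(a)),ray(K,P,f(b))]) for a,b in zip(A,B)]
    Y=[onz(K,P,f(b),z) for b in B]; v=Y[0]-Y[1]
    print(n,"tri",np.round(X,4).tolist(),"planar c",((Y[0]+Y[1])/2).round(4),np.linalg.norm(v).round(4),np.degrees(np.arctan2(v[1],v[0])).round(1))
# rim circle: predicted vs. seen
t=np.linspace(0,2*np.pi,90); 
for c in [(.541,.210),(.541,.212),(.539,.210)]:
    p=proj(K,P,np.c_[c[0]+.042*np.cos(t),c[1]+.042*np.sin(t),0*t+.13])*1.5; print(c,p.min(0).round(),p.max(0).round())
E
```

```text
liner tri [[0.5768, 0.2131, 0.1156], [0.4979, 0.206, 0.1109]] planar c [0.5425 0.2126 0.13  ] 0.0734 4.5
pot tri [[0.5352, 0.2751, 0.086], [0.5403, 0.1453, 0.0888]] planar c [0.5382 0.2104 0.09  ] 0.1293 91.9
(0.541, 0.21) [261. 220.] [399. 351.]
(0.541, 0.212) [259. 218.] [397. 349.]
(0.539, 0.21) [259. 223.] [396. 353.]
```

```bash
python3 -m pendant '[[[-0.6,1.2,0.5,0,0,0,40],[0,0,1.5,0,0,0,40],[0,0,1.5,0,0,0,40],[0,0,1.5,0,0,0,40],[0,0,1.5,0,0,0,40]]]' |tail -4
python3 -m pendant '[[[0,0,1.5,0,0,0,40],[0,0,1.5,0,0,0,40],[0,0,0,0,0,0,40]]]' |tail -2
python3 -c "
from h import *
plan([.569,.1855,.100],49)"
```

```text
ee_pos: [0.574, 0.1809, 0.1939]
tcp_rot: [179.5, -0.5, 48.5]
wrist_force: [-0.0, -1.0, -0.1]
opening: 0.0342
wrist_force: [0.1, -0.2, -0.6]
opening: 0.0344
t 6.28 pos [0.5748 0.1749 0.1612] rpy [179.43  -0.39  47.93] open 0.0344 F [ 0.1 -0.2 -0.6] | shift [ 0.36 -1.2   6.11] turn [ 0.01  -0.007 -0.019]
```

```bash
python3 -m pendant '[[[0.35,-1.2,0,0.01,-0.007,-0.02,40],[0,0,0.8,0,0,0,40],[0,0,0.8,0,0,0,40],[0,0,0,0,0,0,40],[0,0,0,0,0,0,40]]]' |tail -4
python3 -c "
from h import *
plan([.569,.1855,.100],49)"
```

```text
ee_pos: [0.5693, 0.1831, 0.1475]
tcp_rot: [179.9, -0.2, 48.8]
wrist_force: [-0.2, -0.3, 0.3]
opening: 0.0345
t 6.7 pos [0.5693 0.1831 0.1475] rpy [ 1.799e+02 -1.500e-01  4.884e+01] open 0.0345 F [-0.2 -0.3  0.3] | shift [ 0.15 -0.19  4.75] turn [ 0.002 -0.003 -0.003]
```

```bash
python3 -m pendant '[[[0.15,-0.2,0,0,0,0,40],[0,0,1,0,0,0,40],[0,0,1,0,0,0,40],[0,0,1,0,0,0,40],[0,0,0,0,0,0,40]]]' |tail -4
python3 - <<'E'
from h import *
plan([.569,.1855,.100],49)
K,P=cam("wrist"); im=bot.camera("wrist"); save(im,"w3.png",s=1.5)
E
```

```text
ee_pos: [0.5695, 0.1862, 0.1157]
tcp_rot: [179.8, -0.3, 48.8]
wrist_force: [-0.1, -0.1, -1.1]
opening: 0.0342
t 7.12 pos [0.5695 0.1862 0.1157] rpy [179.82  -0.26  48.85] open 0.0342 F [-0.1 -0.1 -1.1] | shift [-0.09  0.    1.57] turn [ 0.003 -0.004 -0.003]
```

View pics/w3.png

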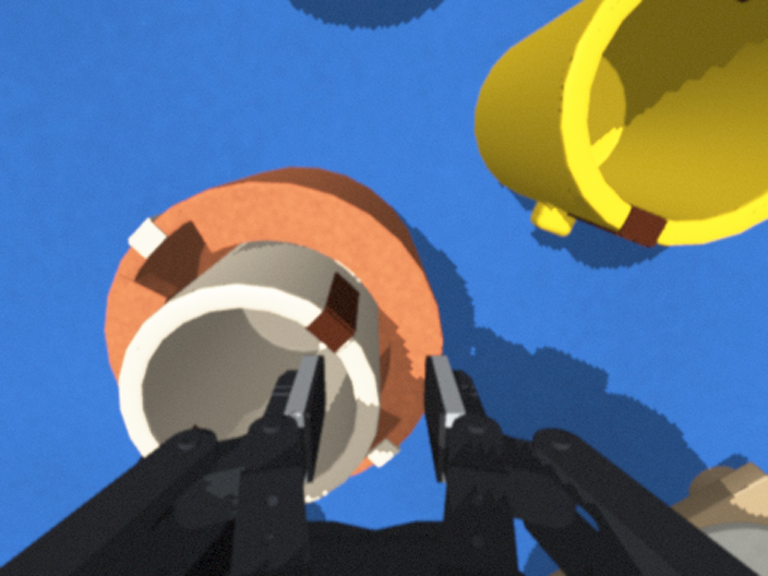

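The wall is between the fingers: the inner finger at (315,400) is inside the rim, the outer one at (440,400) is outside it. Now I'll descend and grip.

```bash
python3 -m pendant '[[[-0.1,0,0.8,0,0,0,40],[0,0,0.7,0,0,0,40],[0,0,0,0,0,0,40],[0,0,0,0,0,0,0],[0,0,0,0,0,0,0]]]' 60 |tail -4
python3 -m pendant '[[[0,0,0,0,0,0,0],[0,0,0,0,0,0,0],[0,0,0,0,0,0,0],[0,0,0,0,0,0,0]]]' |tail -4
python3 -c "
from h import *
print(bot.get_obs()['q'].round(1))
plan([.569,.1855,.100],49)"
```

```text
ee_pos: [0.5687, 0.1854, 0.0998]
tcp_rot: [179.8, -0.3, 48.8]
wrist_force: [-0.7, 1.6, 2.4]
opening: 0.0106
ee_pos: [0.5688, 0.1854, 0.0999]
tcp_rot: [179.8, -0.3, 48.9]
wrist_force: [-0.3, -0.3, -1.2]
opening: 0.0091
[ 18.1  10.7   1.9  80.9  -0.  149.2]
t 7.92 pos [0.5688 0.1854 0.0999] rpy [179.83  -0.26  48.85] open 0.0091 F [-0.3 -0.3 -1.2] | shift [ 0.02  0.01 -0.01] turn [ 0.003 -0.004 -0.003]
```

```bash
python3 -m pendant '[[[0,0,-0.15,0,0,0,0],[0.3,-0.01,0,0,0,-0.08,0],[0.3,-0.01,0,0,0,-0.08,0],[0.3,-0.01,0,0,0,-0.08,0],[0,0,0,0,0,0,0]]]' |tail -4
cat >> h.py <<'E'
def tw(yaw,c=(.5401,.2103),r=.038,z=.1015):
    "plan to the pose on the twist circle at this tool yaw; report axis now"
    o=bot.get_obs(); y=np.radians(o["tcp_rot"][2]); print("axis now",(o["ee_pos"][:2]-r*np.array([np.sin(y),-np.cos(y)])).round(4), "tau",o["torque"].round(2))
    y=np.radians(yaw); plan([c[0]+r*np.sin(y),c[1]-r*np.cos(y),z],yaw)
E
python3 -c "
from h import *
y=bot.get_obs()['tcp_rot'][2]
tw(y); tw(y+5)"
```

```text
ee_pos: [0.5737, 0.1924, 0.101]
tcp_rot: [179.8, -0.1, 63.1]
wrist_force: [0.2, 0.3, -3.6]
opening: 0.009
axis now [0.5398 0.2096] tau [ 0.04 -0.02 -0.1 ]
t 8.33 pos [0.5737 0.1924 0.101 ] rpy [ 1.7981e+02 -1.1000e-01  6.3150e+01] open 0.009 F [ 0.2  0.3 -3.6] | shift [ 0.07 -0.01 -0.05] turn [ 0.003 -0.002 -0.   ]
axis now [0.5398 0.2096] tau [ 0.04 -0.02 -0.1 ]
t 8.33 pos [0.5737 0.1924 0.101 ] rpy [ 1.7981e+02 -1.1000e-01  6.3150e+01] open 0.009 F [ 0.2  0.3 -3.6] | shift [ 0.41 -0.02 -0.05] turn [ 0.003 -0.002 -0.087]
```

```bash
python3 -m pendant '[[[0.35,-0.01,-0.03,0,0,-0.08,0],[0.31,-0.01,0,0,0,-0.08,0],[0.31,-0.01,0,0,0,-0.08,0],[0.31,-0.01,0,0,0,-0.08,0],[0.31,-0.01,0,0,0,-0.08,0]]]' |tail -4
python3 -m pendant '[[[0.31,-0.01,0,0,0,-0.08,0],[0.31,-0.01,0,0,0,-0.08,0],[0,0,0,0,0,0,0]]]' |tail -4
python3 -c "
from h import *
y=bot.get_obs()['tcp_rot'][2]
tw(y); tw(136.2)"
```

```text
ee_pos: [0.5776, 0.2069, 0.1007]
tcp_rot: [179.9, 0.1, 86.1]
wrist_force: [-0.2, 0.1, -3.4]
opening: 0.0094
ee_pos: [0.5773, 0.2133, 0.1002]
tcp_rot: [180.0, 0.1, 95.4]
wrist_force: [-0.3, 0.2, -3.8]
opening: 0.0093
axis now [0.5395 0.2097] tau [ 0.04 -0.13 -0.01]
t 9.0 pos [0.5773 0.2133 0.1002] rpy [1.7996e+02 1.0000e-01 9.5430e+01] open 0.0093 F [-0.3  0.2 -3.8] | shift [ 0.05  0.07 -0.13] turn [0.001 0.002 0.   ]
axis now [0.5395 0.2097] tau [ 0.04 -0.13 -0.01]
t 9.0 pos [0.5773 0.2133 0.1002] rpy [1.7996e+02 1.0000e-01 9.5430e+01] open 0.0093 F [-0.3  0.2 -3.8] | shift [ 2.53 -0.86 -0.14] turn [ 0.     0.002 -0.712]
```

```bash
python3 -m pendant '[[[0.35,0.04,-0.13,0,0,-0.08,0],[0.32,-0.01,-0.01,0,0,-0.08,0],[0.32,-0.01,-0.01,0,0,-0.08,0],[0.32,-0.01,-0.01,0,0,-0.08,0],[0.32,-0.01,-0.01,0,0,-0.08,0]]]' |tail -4
python3 -m pendant '[[[0.32,-0.01,-0.01,0,0,-0.08,0],[0.32,-0.01,-0.01,0,0,-0.08,0],[0.32,-0.01,0,0,0,-0.08,0],[0,0,0,0,0,0,0],[0,0,0,0,0,0,0]]]' |tail -4
python3 - <<'E'
from h import *
tw(136.2)
K,P=cam("wrist"); im=bot.camera("wrist"); save(im,"w4.png",s=1.5); np.savez("w4.npz",K=K,P=P)
E
```

```text
ee_pos: [0.5731, 0.2279, 0.1014]
tcp_rot: [-179.9, 0.1, 117.7]
wrist_force: [0.8, 0.9, -3.4]
opening: 0.009
ee_pos: [0.5672, 0.2355, 0.1014]
tcp_rot: [-179.9, 0.1, 130.9]
wrist_force: [-0.6, -1.0, -3.5]
opening: 0.009
axis now [0.5385 0.2106] tau [ 0.08 -0.08  0.04]
t 9.83 pos [0.5672 0.2355 0.1014] rpy [-1.7987e+02  9.0000e-02  1.3092e+02] open 0.009 F [-0.6 -1.  -3.5] | shift [ 0.22  0.08 -0.01] turn [-0.002  0.001 -0.092]
```

View pics/w4.png

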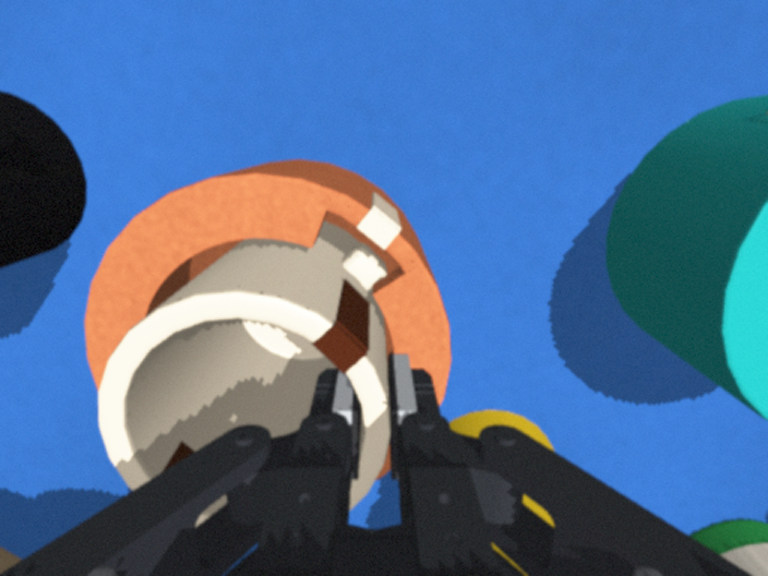

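The ear at (365,267) now shows in the notch, between its edges at (325,213) and (403,273), below the pot stripe at (379,220).

```bash
python3 - <<'E'
from h import *
d=np.load("w4.npz");K,P=d["K"],d["P"]; f=lambda u:np.array(u)/1.5
def ang(p,c): v=p[:2]-np.array(c); return (p[:3].round(4).tolist(),np.linalg.norm(v).round(4),np.degrees(np.arctan2(v[1],v[0])).round(1))
print("pot stripe",ang(onz(K,P,f((379,221)),.09),(.5382,.2104)))
print("notch corners",[ang(onz(K,P,f(u),.09),(.5382,.2104)) for u in [(325,213),(403,273)]])
rim=[onz(K,P,f(u),.1315) for u in [(342,343),(183,460)]]
print("liner stripe",ang(rim[0],(.5385,.2106)),"2nd",rim[1])
print("ear top",ang(onz(K,P,f((365,265)),.0755),(.5385,.2106)))
# rim extents
t=np.linspace(0,2*np.pi,90)
for c in [(.5385,.2106),(.5365,.2106),(.5385,.2126)]:
    p=proj(K,P,np.c_[c[0]+.042*np.cos(t),c[1]+.042*np.sin(t),0*t+.1315])*1.5; print(c,p.min(0).round(),p.max(0).round())
E
```

```text
pot stripe ([0.5354, 0.2772, 0.09], np.float64(0.0668), np.float64(92.4))
notch corners [([0.5201, 0.2674, 0.09], np.float64(0.0598), np.float64(107.7)), ([0.5536, 0.2689, 0.09], np.float64(0.0605), np.float64(75.2))]
liner stripe ([0.5443, 0.2515, 0.1315], np.float64(0.0413), np.float64(81.9)) 2nd [0.53319592 0.1920319  0.1315    ]
ear top ([0.5442, 0.2592, 0.0755], np.float64(0.0489), np.float64(83.3))
(0.5385, 0.2106) [ 85. 290.] [382. 543.]
(0.5365, 0.2106) [ 79. 285.] [377. 540.]
(0.5385, 0.2126) [ 89. 284.] [387. 540.]
```

```bash
python3 -m pendant '[[[0.23,0.01,0,0,0,-0.062,0],[0.23,0.01,0,0,0,-0.062,0],[0,0,0,0,0,0,0],[0,0,0,0,0,0,0]]]' |tail -4
python3 - <<'E'
from h import *
tw(137.2,c=(.539,.2105))
K,P=cam("wrist"); im=bot.camera("wrist"); save(im,"w5.png",box=(100,90,340,340),s=2.4); np.savez("w5.npz",K=K,P=P)
E
```

```text
ee_pos: [0.5646, 0.2381, 0.1013]
tcp_rot: [-179.8, 0.1, 137.3]
wrist_force: [-0.0, -0.4, -3.9]
opening: 0.009
axis now [0.5388 0.2102] tau [ 0.15 -0.12  0.02]
t 10.22 pos [0.5646 0.2381 0.1013] rpy [-1.7985e+02  7.0000e-02  1.3731e+02] open 0.009 F [-0.  -0.4 -3.9] | shift [ 0.    0.03 -0.02] turn [-0.003  0.001  0.002]
```

View pics/w5.png

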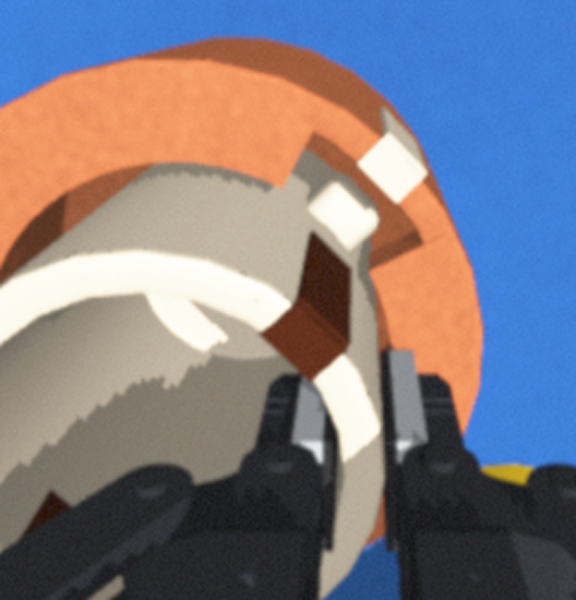

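The ear's top face spans (308–378, 182–248) in the crop, inside the notch whose corners are at (316,133) and (423,238).

```bash
python3 - <<'E'
from h import *
d=np.load("w5.npz");K,P=d["K"],d["P"]; f=lambda u:np.array([100,90])+np.array(u)/2.4
ang=lambda v:np.degrees(np.arctan2(v[1],v[0])).round(1)
N=[onz(K,P,f(u),.09) for u in [(316,133),(423,238)]]
print("notch",np.round(N,4).tolist(),"mid",((N[0]+N[1])/2).round(4),"edge normal",ang(N[0]-N[1])-90)
S=onz(K,P,f((393,167)),.09);print("stripe",S.round(4))
for z in(.0715,.0755):
    E=[onz(K,P,f(u),z) for u in [(308,207),(333,182),(378,213),(350,248)]]
    print("ear",np.round(E,4).tolist(),"mid",np.mean(E,0).round(4),"dir",ang(E[1]+E[2]-E[0]-E[3]),"width",np.linalg.norm(E[1]-E[2]).round(4),"outer mid",((E[1]+E[2])/2).round(4))
q=onz(K,P,f((307,338)),.13);q2=onz(K,P,f((47,515)),.13);print("rim stripe",q.round(4),q2.round(4),ang(q-q2))
E
```

```text
notch [[0.5206, 0.2687, 0.09], [0.5531, 0.27, 0.09]] mid [0.5369 0.2694 0.09  ] edge normal -267.8
stripe [0.5369 0.2757 0.09  ]
ear [[0.5339, 0.2519, 0.0715], [0.5335, 0.2606, 0.0715], [0.5465, 0.2633, 0.0715], [0.5484, 0.2522, 0.0715]] mid [0.5406 0.257  0.0715] dir 96.9 width 0.0133 outer mid [0.54   0.262  0.0715]
ear [[0.5333, 0.2529, 0.0755], [0.5329, 0.2614, 0.0755], [0.5456, 0.264, 0.0755], [0.5475, 0.2532, 0.0755]] mid [0.5398 0.2579 0.0755] dir 96.9 width 0.013 outer mid [0.5392 0.2627 0.0755]
rim stripe [0.5413 0.25   0.13  ] [0.5347 0.1897 0.13  ] 83.7
```

```bash
python3 -m pendant '[[[0.15,0.02,0,0,0,-0.045,0],[0,0,0,0,0,0,0],[0,0,-0.3,0,0,0,0],[0,0,-0.3,0,0,0,0],[0,0,0,0,0,0,0]]]' |tail -4
python3 -c "
from h import *
tw(139.8,c=(.539,.2105),z=.12)"
```

```text
ee_pos: [0.5641, 0.2385, 0.1078]
tcp_rot: [-179.8, 0.1, 139.2]
wrist_force: [0.3, 0.2, -3.6]
opening: 0.009
axis now [0.5392 0.2098] tau [ 0.1  -0.05 -0.01]
t 10.68 pos [0.5641 0.2385 0.1078] rpy [-1.7983e+02  7.0000e-02  1.3917e+02] open 0.009 F [ 0.3  0.2 -3.6] | shift [ 0.1   0.04 -1.22] turn [-0.003  0.001 -0.011]
```

The force stays at the liner's weight 6.5 mm up, past the 4 mm gap, so the ears are in the notches. I'll keep lifting.

```bash
python3 -m pendant '[[[0,0,-0.4,0,0,0,0],[0,0,-0.4,0,0,0,0],[0,0,-0.5,0,0,0,0],[0,0,-0.5,0,0,0,0],[0,0,0,0,0,0,0]]]' |tail -4
python3 -m pendant '[[[0,0,-1,0,0,0,0],[0,0,-1,0,0,0,0],[0,0,-1,0,0,0,0],[0,0,-1,0,0,0,0],[0,0,0,0,0,0,0]]]' |tail -4
python3 -c "
from h import *
tw(139.2,c=(.539,.2105),z=.25)"
```

```text
ee_pos: [0.5644, 0.2385, 0.1284]
tcp_rot: [-179.9, 0.1, 139.0]
wrist_force: [0.6, 0.6, -3.1]
opening: 0.0092
ee_pos: [0.5645, 0.2387, 0.1735]
tcp_rot: [-179.9, 0.1, 139.0]
wrist_force: [-0.3, -0.1, -3.1]
opening: 0.009
axis now [0.5395 0.21  ] tau [ 0.15 -0.13 -0.01]
t 11.52 pos [0.5645 0.2387 0.1735] rpy [-1.7994e+02  1.2000e-01  1.3899e+02] open 0.009 F [-0.3 -0.1 -3.1] | shift [ 0.07 -0.01 -7.65] turn [-0.001  0.002 -0.004]
```

```bash
python3 -m pendant '[[[0,0,-1.5,0,0,0,0],[0,0,-2,0,0,0,0],[0,0,-2,0,0,0,0],[0,0,-2,0,0,0,0],[-0.5,-0.4,-0.5,0,0,0,0]]]' |tail -4
python3 -m pendant '[[[-1,-0.8,0,0,0,0,0],[-1.5,-1.2,0,0,0,0,0],[-2,-1.6,0,0,0,0,0],[-2,-1.6,0,0,0,0,0],[-2,-1.6,0,0,0,0,0]]]' |tail -4
python3 -m pendant '[[[-2,-1.6,0,0,0,0,0],[-2,-1.6,0,0,0,0,0],[-2,-1.6,0,0,0,0,0],[-1.5,-1.2,0,0,0,0,0],[-1,-0.8,0,0,0,0,0]]]' |tail -4
python3 -c "
from h import *
plan([.628,-.088,.25],139)"
```

```text
ee_pos: [0.5649, 0.2329, 0.2562]
tcp_rot: [-179.8, 0.1, 139.0]
wrist_force: [0.0, -0.0, -1.7]
opening: 0.009
ee_pos: [0.5853, 0.1222, 0.2536]
tcp_rot: [-179.8, 0.0, 139.4]
wrist_force: [0.6, 0.2, -3.8]
opening: 0.0093
ee_pos: [0.6043, 0.0017, 0.2465]
tcp_rot: [-179.5, -0.2, 139.2]
wrist_force: [0.1, -1.0, -3.7]
opening: 0.009
t 12.77 pos [0.6043 0.0017 0.2465] rpy [-179.46   -0.22  139.16] open 0.009 F [ 0.1 -1.  -3.7] | shift [-7.66 -5.24 -0.33] turn [-0.01  -0.004  0.003]
```

```bash
python3 - <<'E'
from h import *
s=bot.camera("side"); save(s,"s2.png",box=(120,100,400,330),s=2)
t=bot.camera("top")
for m in bot.mark_of("top","outer"): 
    K,P=cam("top"); print(m["confidence"],onz(K,P,m["uv"],0).round(4))
E
```

```text
0.96 [0.5442 0.2132 0.    ]
0.85 [0.6933 0.3898 0.    ]
0.68 [ 0.4607 -0.2493  0.    ]
```

View pics/s2.png

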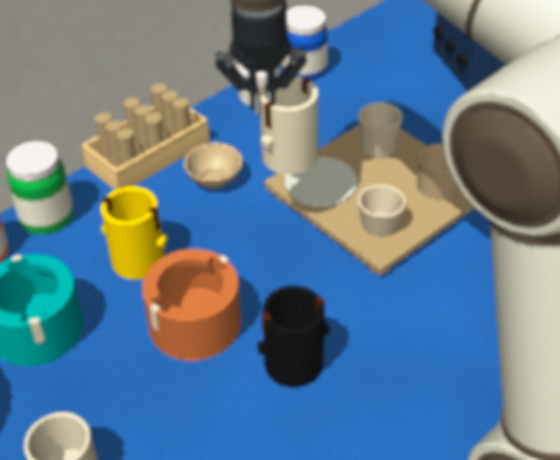

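The terracotta pot stands upright where it was, at (190,300), and the liner is out, hanging upright at (290,130). Next I'll refine the disc's position.

```bash
python3 - <<'E'
from h import *
for n in("side","top","wrist"):
    K,P=cam(n); im=bot.camera(n)
    if n=="wrist": save(im,"w6.png",s=1.5)
    for m in bot.masks_of(n,"setter")[:2]:
        c=max(cv2.findContours(m["pixels"].astype(np.uint8),0,1)[0],key=cv2.contourArea)
        # circle of known radius fitted on plane z=.036
        X=np.array([onz(K,P,u,.036)[:2] for u in cv2.convexHull(c)[:,0].astype(float)])
        from scipy.optimize import least_squares
        r=least_squares(lambda p:np.hypot(*(X-p).T)-.06,X.mean(0),loss="soft_l1",f_scale=.002)
        print(n,m["confidence"],m["extent"],r.x.round(4),"rms",np.sqrt(np.mean(r.fun**2)).round(4))
    for m in bot.mark_of(n,"setter")[:2]: print(n,"mark",m["confidence"],onz(K,P,m["uv"],.03).round(4))
E
```

```text
side 0.9 [263.6, 181.1, 299.7, 202.5] [ 0.603  -0.1203] rms 0.0024
side mark 0.78 [ 0.5974 -0.1113  0.03  ]
side mark 0.25 [ 0.486  -0.1263  0.03  ]
top 0.56 [267.1, 174.0, 298.7, 206.7] [ 0.6025 -0.1218] rms 0.0039
top 0.51 [375.5, 200.7, 406.0, 223.9] [ 0.5072 -0.5399] rms 0.0085
top mark 0.71 [ 0.602  -0.1213  0.03  ]
```

```bash
python3 -m pendant '[[[-1.5,-1.1,0,-0.005,-0.002,0,0],[-2,-1.4,0,-0.005,-0.002,0,0],[-2,-1.4,0,0,0,0,0],[-1.5,-1,0,0,0,0,0],[0,0,0,0,0,0,0]]]' |tail -4
python3 -c "
from h import *
plan([.628,-.0918,.16],139)"
```

```text
ee_pos: [0.6267, -0.0772, 0.2485]
tcp_rot: [179.8, 0.1, 139.7]
wrist_force: [0.7, 0.2, -3.8]
opening: 0.0093
t 13.78 pos [ 0.6267 -0.0772  0.2485] rpy [1.7981e+02 1.2000e-01 1.3969e+02] open 0.0093 F [ 0.7  0.2 -3.8] | shift [-1.03 -1.06  8.85] turn [0.003 0.002 0.012]
```

```bash
python3 -m pendant '[[[-0.5,-0.5,0.5,0,0,0,0],[-0.5,-0.5,1,0,0,0,0],[0,0,1.5,0,0,0,0],[0,0,1.5,0,0,0,0],[0,0,1.5,0,0,0,0]]]' |tail -4
python3 -m pendant '[[[0,0,1.5,0,0,0,0],[0,0,1,0,0,0,0],[0,0,0,0,0,0,0],[0,0,0,0,0,0,0]]]' |tail -4
python3 - <<'E'
from h import *
plan([.628,-.0918,.127],139)
s=bot.camera("side"); save(s,"s3.png",box=(210,120,370,240),s=4)
for m in bot.mark_of("side","inner_mid")[:4]:
    K,P=cam("side"); print(m["confidence"],m["uv"],onz(K,P,m["uv"],.06-.0899+bot.get_obs()["ee_pos"][2]).round(4))
E
```

```text
ee_pos: [0.6293, -0.0921, 0.1872]
tcp_rot: [179.6, 0.4, 139.7]
wrist_force: [-0.3, 0.1, -3.3]
opening: 0.009
ee_pos: [0.6267, -0.0907, 0.1543]
tcp_rot: [179.9, -0.0, 139.9]
wrist_force: [0.2, -0.9, -3.0]
opening: 0.0089
t 14.53 pos [ 0.6267 -0.0907  0.1543] rpy [ 1.7987e+02 -2.0000e-02  1.3987e+02] open 0.0089 F [ 0.2 -0.9 -3. ] | shift [-0.17 -0.01  2.73] turn [ 0.002 -0.     0.015]
0.92 [185.0, 215.8] [0.6478 0.2278 0.1251]
0.86 [280.7, 168.8] [ 0.6046 -0.1205  0.1251]
0.65 [264.8, 269.6] [0.3474 0.1989 0.1251]
0.29 [309.1, 211.0] [ 0.4122 -0.0416  0.1251]
```

View pics/s3.png

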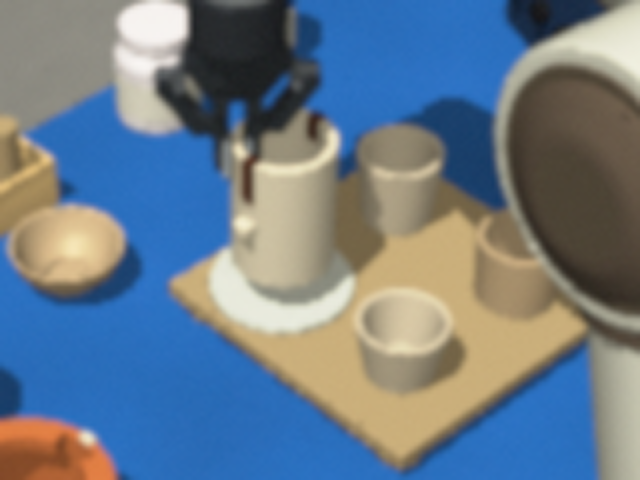

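The liner hangs upright above the disc at (283,280) in the crop, clear of all three cups. I'll lower it gently.

```bash
python3 -m pendant '[[[-0.1,0,0.8,0,0,0,0],[0,0,0.8,0,0,0,0],[0,0,0.6,0,0,0,0],[0,0,0,0,0,0,0],[0,0,0,0,0,0,0]]]' |tail -4
python3 -m pendant '[[[0,0,0.2,0,0,0,0],[0,0,0,0,0,0,0]]]' |tail -4
python3 -c "
from h import *
plan([.628,-.0918,.126],139)"
```

```text
ee_pos: [0.6295, -0.0916, 0.1336]
tcp_rot: [179.7, 0.3, 139.9]
wrist_force: [-0.7, 0.5, -2.9]
opening: 0.0093
ee_pos: [0.6295, -0.0916, 0.1314]
tcp_rot: [179.7, 0.2, 139.9]
wrist_force: [-0.5, 0.3, -3.0]
opening: 0.0092
t 15.22 pos [ 0.6295 -0.0916  0.1314] rpy [179.7    0.25 139.88] open 0.0092 F [-0.5  0.3 -3. ] | shift [ 0.1  -0.11  0.54] turn [0.005 0.004 0.015]
```

```bash
python3 -m pendant '[[[0.1,-0.1,0.15,0.005,0.004,0,0],[0,0,0.15,0,0,0,0],[0,0,0,0,0,0,0]]]' |grep -E "pos|force"
python3 -m pendant '[[[0,0,0.1,0,0,0,0],[0,0,0,0,0,0,0]]]' |grep -E "pos|force"
python3 -m pendant '[[[0,0,0.1,0,0,0,0],[0,0,0,0,0,0,0]]]' |grep -E "pos|force"
```

```text
ee_pos: [0.6281, -0.0918, 0.1287]
wrist_force: [-0.3, 0.1, -4.1]
ee_pos: [0.6282, -0.0918, 0.1277]
wrist_force: [0.4, -0.2, -3.2]
ee_pos: [0.6283, -0.0917, 0.1267]
wrist_force: [-0.5, -0.4, -4.3]
```

```bash
python3 -m pendant '[[[0,0,0.07,0,0,0,0],[0,0,0,0,0,0,0]]]' |grep -E "pos|force"
python3 -m pendant '[[[0,0,0.07,0,0,0,0],[0,0,0,0,0,0,0]]]' |grep -E "pos|force"
```

```text
ee_pos: [0.6284, -0.0918, 0.1262]
wrist_force: [-0.5, 0.2, -3.0]
ee_pos: [0.6287, -0.0919, 0.1261]
wrist_force: [-0.3, 0.9, -3.5]
```

```bash
python3 -m pendant '[[[0,0,0.07,0,0,0,0],[0,0,0,0,0,0,0]]]' |grep -E "pos|force|rot"
python3 -m pendant '[[[0,0,0.07,0,0,0,0],[0,0,0,0,0,0,0]]]' |grep -E "pos|force|rot"
```

```text
ee_pos: [0.6291, -0.092, 0.1261]
tcp_rot: [179.9, 0.2, 139.9]
wrist_force: [-0.8, 0.5, -2.6]
ee_pos: [0.6292, -0.092, 0.1261]
tcp_rot: [179.9, 0.3, 139.9]
wrist_force: [-0.7, 0.6, -2.1]
```

Downward motion stops at z = 0.1261, where I expected contact, and the force is starting to ease. I'll release and back off.

```bash
python3 -m pendant '[[[0,0,0,0,0,0,15],[0,0,0,0,0,0,25],[0,0,0,0,0,0,35],[0,0,0,0,0,0,35],[0,0,0,0,0,0,35]]]' |grep -E "pos|force|rot|open"
python3 -m pendant '[[[0,0,-0.5,0,0,0,35],[0,0,-1,0,0,0,35],[0,0,-1.5,0,0,0,35],[0,0,-1.5,0,0,0,35],[0,0,-1.5,0,0,0,35]]]' |grep -E "pos|force|rot|open"
python3 -m pendant '[[[0,0,-2,0,0,0,35],[0,0,-2,0,0,0,35],[0,0,-2,0,0,0,35],[-2,0,-2,0,0,0,35],[-3,0,0,0,0,0,35]]]' |grep -E "pos|force"
python3 -m pendant '[[[0,3,0,0,0,0,35],[0,3,0,0,0,0,35],[0,3,0,0,0,0,35],[0,0,0,0,0,0,35],[0,0,0,0,0,0,35]]]' |grep -E "pos|force"
python3 - <<'E'
from h import *
s=bot.camera("side"); save(s,"s4.png",box=(120,100,380,320),s=2.3)
K,P=cam("side"); Kt,Pt=cam("top"); bot.camera("top")
for m in bot.mark_of("side","inner_mid")[:4]:
    print(m["confidence"],onz(K,P,m["uv"],.096).round(4))
for m in bot.mark_of("top","inner_mid")[:4]: print("top",m["confidence"],onz(Kt,Pt,m["uv"],.096).round(4))
for m in bot.mark_of("top","outer")[:2]: print("top outer",m["confidence"],onz(Kt,Pt,m["uv"],0).round(4))
E
```

```text
ee_pos: [0.6293, -0.092, 0.1262]
tcp_rot: [179.9, 0.3, 139.9]
wrist_force: [-0.3, -0.0, -0.8]
opening: 0.0298
ee_pos: [0.6274, -0.0917, 0.1871]
tcp_rot: [-180.0, 0.0, 139.9]
wrist_force: [0.8, -0.2, 0.6]
opening: 0.0298
ee_pos: [0.6633, -0.1215, 0.282]
wrist_force: [1.2, -0.0, 0.4]
ee_pos: [0.7262, -0.0551, 0.2861]
wrist_force: [0.2, -0.2, -0.4]
0.93 [0.366  0.1808 0.096 ]
0.87 [0.6844 0.2169 0.096 ]
0.57 [ 0.6107 -0.1358  0.096 ]
top 0.64 [0.3815 0.1477 0.096 ]
top 0.4 [ 0.6087 -0.1255  0.096 ]
top outer 0.75 [ 0.4481 -0.1115  0.    ]
top outer 0.71 [0.6915 0.3841 0.    ]
```

View pics/s4.png

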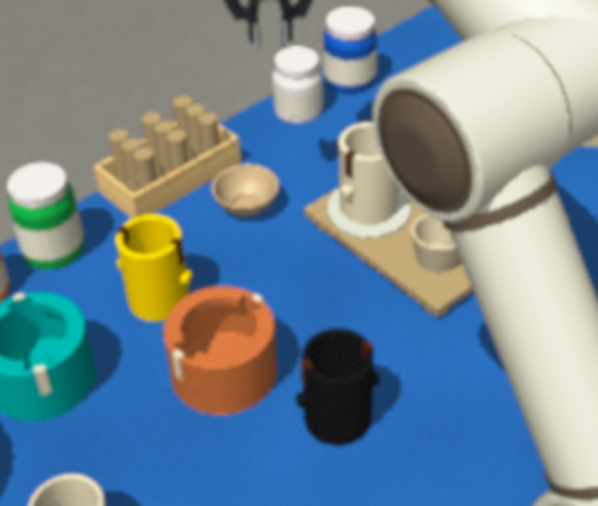

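The liner stands upright on the disc at (370,190) and the terracotta pot is standing at (220,350). The arm partly hides the disc, so I'll check the centring with the wrist camera.

```bash
python3 -m pendant '[[[0,-3,-0.5,0,0,0,35],[0,-3,-0.5,0,0,0,35],[0,-3,0,0,0,0,35],[0,0,0,0,0,0,35],[0,0,0,0,0,0,35]]]' |grep -E "pos|force"
python3 - <<'E'
from h import *
K,P=cam("wrist"); im=bot.camera("wrist"); save(im,"w7.png",s=1.5)
t=np.linspace(0,2*np.pi,90)
from scipy.optimize import least_squares
for th,r,z in(("setter",.06,.036),("inner_mid",0,0)):
    for m in bot.mark_of("wrist",th)[:3]: print(th,"mark",m["confidence"],np.round(m["uv"]),onz(K,P,m["uv"],.03 if r else .096).round(4))
c=np.array([.603,-.1205])
for q,r,z in((c,.06,.036),(c,.042,.156)): 
    p=proj(K,P,np.c_[q[0]+r*np.cos(t),q[1]+r*np.sin(t),0*t+z])*1.5; print(r,p.min(0).round(),p.max(0).round())
E
```

```text
ee_pos: [0.661, -0.1294, 0.2964]
wrist_force: [-0.1, 0.1, -0.0]
setter mark 0.19 [72. 93.] [ 0.4628 -0.2505  0.03  ]
inner_mid mark 0.95 [219. 115.] [ 0.6031 -0.119   0.096 ]
inner_mid mark 0.19 [151. 177.] [ 0.6035 -0.2257  0.096 ]
0.06 [263.  91.] [405. 237.]
0.042 [248. 109.] [389. 252.]
```

View pics/w7.png

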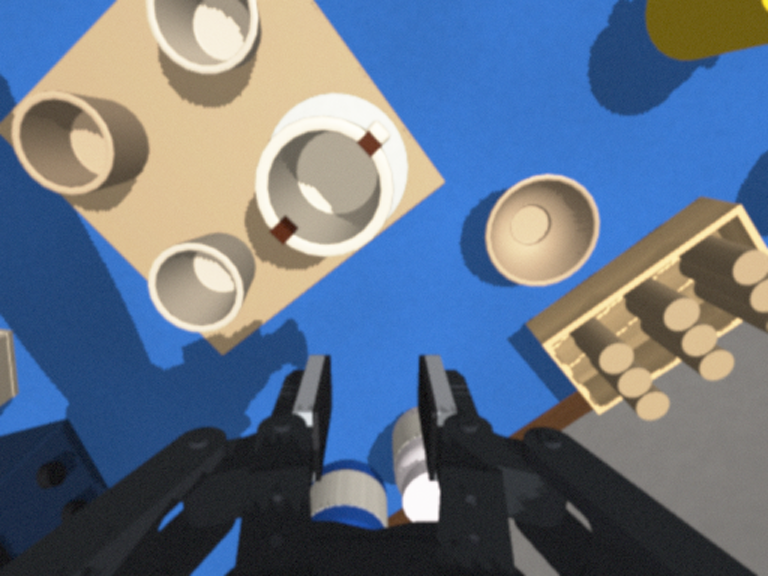

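The rim (256–394, 115–256) and the disc (right edge 408, top edge 93) agree with a shared centre to about 3 mm. The three cups are undisturbed and the gripper is clear, so I'm handing in.

```bash
python3 -c "
from h import *
plan([.66,-.13,.296]); print(bot.job_done())"
```

```text
t 18.95 pos [ 0.6623 -0.128   0.2959] rpy [179.67   0.71 139.6 ] open 0.0299 F [-0.1  0.2 -0. ] | shift [ 0.05 -0.3  -0.01] turn [0.006 0.012 0.   ]
the job is handed in; nothing more can be done
None
```

The liner is out of the terracotta pot and standing upright on the white disc. I handed the job in at about 19 s of the 56 s allowed. I gripped the liner by its rim wall, twisted it about 90° until the ears lined up with the notches, pulled it straight up, set it down and backed off.

**Last checks:**
- **Pull-out:** the wrist force stayed at the liner's weight (3–4 N). The terracotta pot was still standing about where it was in the last side views.
- **Placing:** the final wrist view shows the liner within about 3 mm of the disc's centre. The disc extends 18 mm beyond the liner all round.
- **Surroundings:** the three shelf cups and the bowl look undisturbed, and the wrist force reads about zero with the gripper clear. I did not look again at the mug and the square cup; the arm did not work near them.

**What disagreed or went wrong:**
- **Joint limit:** an early turn ran the last joint to its range limit (reading 179.9°), which swung the tool sideways and tilted it about 10° in free air. It touched nothing, and I re-planned the twist from another yaw.
- **Liner angle before the pull:** estimates ranged from 84° to 93° (the 84° from a half-hidden stripe). I turned it about 2° more, and it came out freely.
- **Last network readings:** with the arm in the way, the side and top marks put the liner 7 to 17 mm off the disc's centre. The closer wrist view did not support this.

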